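# Hold the ring carrier home in the stamping jig

## Task

Pick up the ring carrier (the block with a ring on its stub) and set it down in the jig's channel, nose towards the stop and still clear of the plunger. Then slide it along the channel floor, pressing in the sprung plunger until the nose sits flat against the hard stop, without ramming it. Finish while still holding it pressed firmly on the stop, ready for stamping, and leave everything else on the bench where it is.

Things in the scene. Friction and masses are not known exactly. Their poses are not given: they have to be found in the camera images.
- carrier_center (a point): Centre of the ring carrier: aluminium block 70 mm long (its x), 30 wide (y), 40 high (z), 0.2 to 0.35 kg. On top, 17 mm from the centre towards its nose (+x end), a steel stub 17 mm across, 22 high, wears a brass ring 23 mm across. Grip it across the 30 mm width, by the upper two thirds. At the start the nose points roughly away from the robot.
- carrier_nose (a point): Point on the carrier's nose (the +x end face, nearer the stub; it must face the stop): on its middle line, 35 mm ahead of the carrier's centre, 24 mm above its underside. Axes as the carrier.
- fixture: Stamping jig fixed to the bench: dark steel plate 220 (x) x 90 (y) x 12 mm; origin at the centre of its underside; +x along the channel to the stop, z up. The plate's top is the channel's floor. Two steel fences, 12 mm thick, rising 6 mm above the plate, stand 35 mm apart about y = 0, from x = -50 to +50 mm; before that they flare outwards, to x = -80 mm.
- channel (a point): Middle of the loading place, on the channel's floor (12 mm above the bench, 35 mm before the jig's origin along x). A carrier centred here has its nose 36 mm short of the plunger's tip. Same axes as the jig.
- stop_face (a point): Point on the face of the hard stop, which the nose must meet: a steel wall across the channel, 16 mm thick, 70 wide, 38 high above the plate, its face at x = +50 mm of the jig. The point is on the channel's middle line, 24 mm above the plate, where the plunger comes through. Axes as the jig.
- stop: The hard stop itself (see stop_face); origin at the foot of its face on the plate, axes as the jig. It does not give. The spring takes the first 6.5 N of the push, and friction on the channel floor 1 to 8 N, more the harder the carrier is pressed down; pressed firmly means some newtons more, so that the stop itself is leant on (a push of about 15 to 25 N in all).
- plunger (a joint): Travel of the sprung plunger in m, a brass pin 12 mm across that sticks 14 mm out of the stop's face: 0 = fully out, grows as it is pressed in along the jig's +x, 0.014 = tip flush with the stop's face. The spring pushes back with 3 N at first, 6.5 N when flush, and pushes the carrier back if it is let go.
- plunger_tip (a point): Tip of the sprung plunger, on its axis, 24 mm above the plate; at rest 14 mm before the stop's face.
- spare: Bystander, to be left alone: spare carrier: the same bare aluminium block footprint (70 x 30 mm) but only 24 mm high and with no ring stub; not needed here. Origin at the middle of its underside.
- mallet: Bystander, to be left alone: small hammer lying on the bench.
- bench_block: Bystander, to be left alone: square steel bench block 65 x 65 x 20 mm. Origin at the middle of its underside.
- mandrel: Bystander, to be left alone: tapered steel ring mandrel lying on the bench, about 200 mm long, 26 mm thick.
- jar: Bystander, to be left alone: glass jar, 56 mm across, 70 mm high. Origin at the middle of its underside.
- spool: Bystander, to be left alone: copper spool 52 mm across, 28 mm high. Origin at the middle of its underside.
- tray: Bystander, to be left alone: small open wooden tray 110 x 80 x 22 mm. Origin at the middle of its underside.
- die: Bystander, to be left alone: steel doming punch standing on its foot, 36 mm across, 30 mm high. Origin at the middle of its underside.
There are look-alikes about, which are no part of the job. Leave any blue look-alike of the part that bears carrier_center alone.

How it is judged:
On the way, in this order (a step that is already met when the one before it is completed fails the run):
1. the carrier lies level in the channel on the plate, nose towards the stop, with the plunger still fully out (y of carrier_nose in the frame of stop_face between -0.005 and 0.005 m and z of carrier_nose in the frame of stop_face between -0.004 and 0.004 m and angle between the x axis of carrier_nose and the x axis of stop_face, either way round below 0.1 rad and angle between carrier_center's own z axis and vertical below 0.08 rad and x of carrier_nose in the frame of stop_face between -0.1 and -0.014 m and value of joint plunger below 0.002 m), for 0.1 s.
2. the carrier, still on the channel floor, presses the plunger in (y of carrier_nose in the frame of stop_face between -0.005 and 0.005 m and z of carrier_nose in the frame of stop_face between -0.004 and 0.004 m and angle between the x axis of carrier_nose and the x axis of stop_face, either way round below 0.1 rad and angle between carrier_center's own z axis and vertical below 0.08 rad and value of joint plunger above 0.006 m and contact force between carrier and plunger above 2 N), for 0.05 s.
At the end, for the whole second after the job is handed in: The robot holds the carrier in the channel: nose within 2 mm of the stop and pressing it with over 1 N, plunger at least 12 mm in and still, carrier within 5 mm of the middle line, within 4 mm of the floor, straight within 0.1 rad, level within 0.08 rad (y of carrier_nose in the frame of stop_face between -0.005 and 0.005 m and z of carrier_nose in the frame of stop_face between -0.004 and 0.004 m and angle between the x axis of carrier_nose and the x axis of stop_face, either way round below 0.1 rad and angle between carrier_center's own z axis and vertical below 0.08 rad and x of carrier_nose in the frame of stop_face between -0.002 and 0.003 m and value of joint plunger above 0.012 m and contact force between carrier and stop above 1 N and contact force between carrier and plunger above 3 N and velocity of joint plunger between -0.01 and 0.01 m/s and (contact force between carrier and the fingers above 2 N or contact force between carrier and the arm above 2 N)); the arm keeps its last pose, push and grip.
It fails at once if the carrier is rammed against the stop with more than 60 N (contact force between carrier and stop above 60 N).
It fails at once if another thing on the bench is shoved more than 20 mm (distance of any of spare, mallet, bench_block, mandrel, jar, spool, tray, die from where it was at the start of the episode above 0.02 m).
It also fails if it takes over 45 s, if anything falls off the work surface, if the arm or the gripper's body presses on something with over 40 N, if the wrist force passes 120 N, or if a joint passes its speed limit or range.

## Robot

A 6-joint arm with a two-finger parallel gripper is mounted at the origin on the work surface. World frame = base frame: x ahead of the robot, y to its left, z up, the work surface at z = 0. Lengths are in m, angles in rad, forces in N, time in s.
With the tool pointing down it reaches from about 0.25 to 0.775 m from the base axis. Payload 8.9 kg.
Tool frame: the origin (TCP) lies at the very end of the fingers, on their centre line; the grasp point (between the pads) lies 19 mm behind it; x points along the fingers, z is the direction in which the jaws open and shut, and the axes are right-handed (so a half turn about x gives the same grasp; the last joint's range is limited). The gripper opens to 85 mm and grips with 20 to 120 N. Pads are 22 mm wide; open, the fingers measure 114 mm over their backs; the gripper's body (76 mm by 85 mm) begins 54 mm behind the grasp point. The pads swing forward as they close: fully open they stand 13 mm farther back than shut.
Start: joints at [1.148, 0.291, -0.153, 1.127, 0, 1.431], TCP at [0.147, 0.504, 0.231] pointing down, gripper open.
Joint ranges: [-2.52, 2.52], [-0.91, 1.74], [-1.3, 1.37], [-1.96, 2.02], [-1.52, 1.47], [-3.14, 3.14]. Speed limits (rad/s): [2.22, 2.22, 2.79, 3.14, 3.14, 3.14].

## Interface

Orientations are given as a 3x3 rotation matrix whose columns are the frame's x, y, z axes.
In Python, from plant import r, imaging gives the robot as it stands. Calls block until the motion is done:
- r.goto(position, orientation): joint-space move of the TCP to a pose.
- r.move_linear(position, rotation=None, vel=0.15): straight line of the TCP; rotation=None keeps the orientation; vel is the mean speed in m/s.
- r.move_j(angles): joint-space move.
- r.set_gripper(opening, force=None): opening from 0.0 (shut) to 1.0 (fully open); force is the grip in N (None keeps the last); returns when the fingers have stopped.
- r.pause(seconds).
- r.solve_ik(position, orientation): joint angles nearest the present ones, or None.
- r.observe(): the state.
- imaging.grab_frame(name): name is "side" or "top"; returns (picture, depth): 400x640x3 uint8, blue, green, red; 400x640 float32, m along the optical axis (not along the pixel's ray), 0 where there is no reading.
- imaging.camera_model(name): a dict with "fx", "fy", "cx", "cy" (pixels), "view" (4x4, takes a point from world to camera coordinates). Camera axes: x right, y up, looking along -z (the intrinsics and any distortion apply to the point x, -y, -z); pixel columns grow to the right and rows downward; lengths in m; the calibration is good to about 2 mm. A picture is of the moment at which its call begins. camera_model takes no time and is no camera call.
A pose or a line that the arm cannot do raises r.IKError and nothing moves.
- r.hand_in(): hands the job in, once; it reports no verdict.
The state is a dict: "clock": time; "joints": joint angles; "qd": joint speeds; "joint_efforts": joint torques, N m; "tcp_pos": TCP position; "tcp_rot": TCP orientation; "wrist_force": force on the tool from outside, world axes, zero at the start; "wrist_torque": the same for the moment, N m; "gripper_width": opening from 0.0 (shut) to 1.0 (fully open).
Only numpy, scipy, OpenCV 4.12 (cv2) and the standard library are available. Lean on these libraries where they do the work, as an engineer would, in place of code of your own. Each camera call takes 0.05 s, during which the arm holds its last target.

## Working session

There is one attempt and no reset: what is moved stays moved. The work goes in short steps, each a Python script; the robot and the scene stay as the last script left them, time stands still between calls to the robot, and variables do not carry over. Pictures are saved under pics/ and viewed, and the job is handed in when it is done.

```bash
ls; mkdir -p pics
python3 - <<'E'
from plant import r, imaging
import cv2,numpy as np
for n in("top","side"):
    p,d=imaging.grab_frame(n); cv2.imwrite(f"pics/{n}0.png",p); np.save(f"{n}0.npy",d)
    m=imaging.camera_model(n); print(n,m)
print(r.observe())
E
```

```text
pics
top {'fx': 371.9259178082358, 'fy': 371.9259178082358, 'cx': 322.0858859642793, 'cy': 193.41018185392394, 'view': array([[ 0.15031918, -0.9886332 ,  0.00292117, -0.05195994],
       [ 0.96437922,  0.14728067,  0.21972967, -0.52366048],
       [-0.21766228, -0.03021247,  0.97555643, -0.99969382],
       [ 0.        ,  0.        ,  0.        ,  1.        ]])}
side {'fx': 491.76187541623216, 'fy': 491.76187541623216, 'cx': 315.44830452833054, 'cy': 195.21956284360274, 'view': array([[ 0.99894922, -0.04569115,  0.00357507, -0.48779651],
       [ 0.03139908,  0.73912608,  0.67283485, -0.06487635],
       [-0.03338503, -0.67201559,  0.73978408, -1.76600588],
       [ 0.        ,  0.        ,  0.        ,  1.        ]])}
{'clock': 0.1, 'joints': array([ 1.14768899e+00,  2.91215506e-01, -1.54022187e-01,  1.12670026e+00,
        5.77214879e-06,  1.43148089e+00]), 'qd': array([-1.35176730e-05,  2.56938012e-04,  9.99922793e-04, -1.54290673e-03,
       -4.43167500e-04,  8.90319532e-04]), 'joint_efforts': array([ 2.02598130e-03, -5.37978780e+01,  3.31917393e+01,  9.29228001e-03,
       -2.02749670e-04,  1.78755528e-05]), 'tcp_pos': array([0.14684474, 0.50365225, 0.23080481]), 'tcp_rot': array([[-4.74011368e-04, -9.60000578e-01,  2.79997617e-01],
       [-1.03858770e-03,  2.79997970e-01,  9.60000030e-01],
       [-9.99999348e-01,  1.64248847e-04, -1.12976701e-03]]), 'wrist_force': array([ 0.76346917,  0.08870867, -0.05931883]), 'wrist_torque': array([-0.01569844,  0.01338389, -0.01075241]), 'gripper_width': 0.9993854909265144}
```

View pics/top0.png

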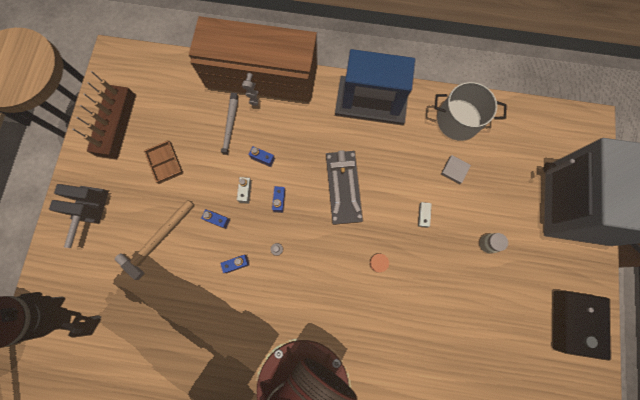

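View pics/side0.png

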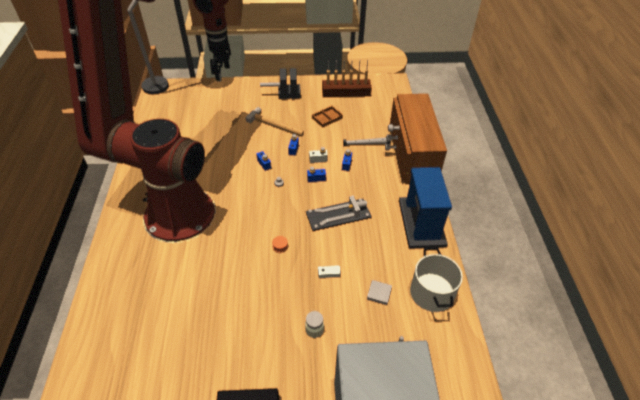

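The ring carrier is the silver block at top (244,189), with blue look-alikes at (278,199) and (261,156). The jig is at (344,187) with its stop at the far end (343,158). The spare is at (425,214). I'll enlarge both areas.

Run:
```python
import cv2,numpy as np
p=cv2.imread("pics/top0.png");s=cv2.imread("pics/side0.png")
a=cv2.resize(p[140:240,200:300],(600,600),interpolation=cv2.INTER_CUBIC)
b=cv2.resize(p[140:240,295:395],(600,600),interpolation=cv2.INTER_CUBIC)
cv2.imwrite("pics/a.png",a);cv2.imwrite("pics/b.png",b)
cv2.imwrite("pics/c.png",cv2.resize(s[130:235,240:380],(800,600),interpolation=cv2.INTER_CUBIC))
```

```text
(no output)
```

View pics/a.png

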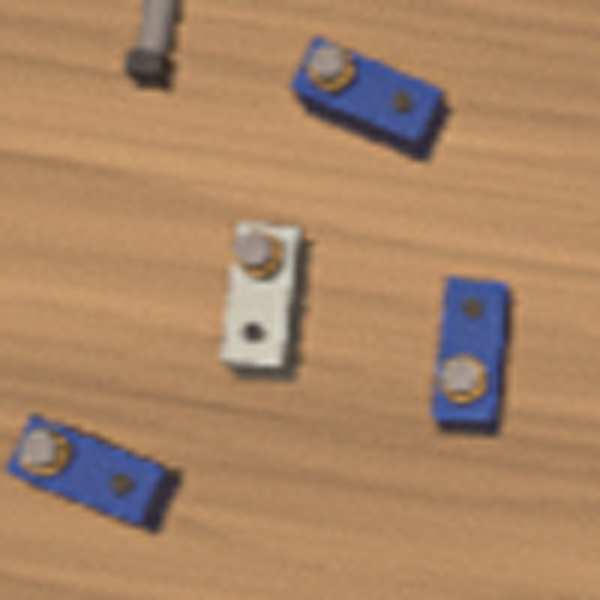

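View pics/b.png

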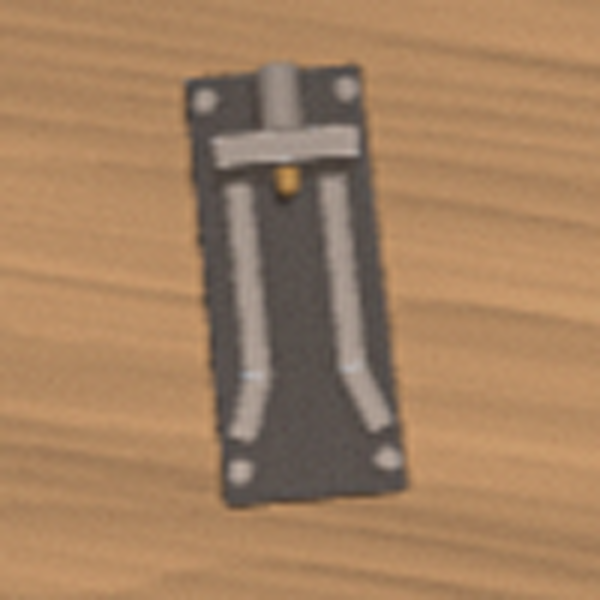

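View pics/c.png

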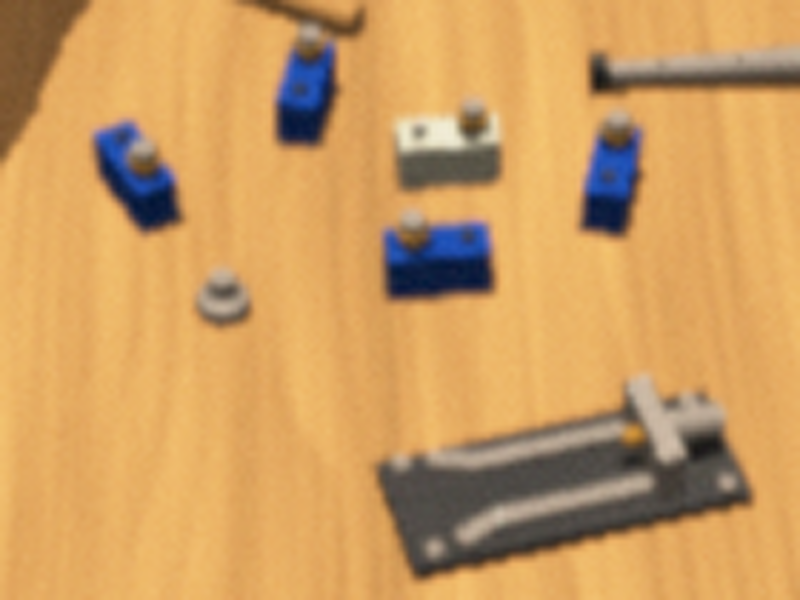

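```bash
cat > fit.py <<'E'
import numpy as np
from scipy.optimize import least_squares
from plant import imaging
C={n:imaging.camera_model(n) for n in("top","side")}
def proj(n,P):
    m=C[n]; q=(np.c_[P,np.ones(len(P))]@m["view"].T)[:,:3]
    return np.c_[m["cx"]+m["fx"]*q[:,0]/-q[:,2], m["cy"]+m["fy"]*-q[:,1]/-q[:,2]]
def uncrop(pts,s,o): return (np.array(pts,float)+.5)/s-.5+np.array(o)
def place(p,L):
    c,s=np.cos(p[2]),np.sin(p[2]); L=np.asarray(L,float)
    return np.c_[p[0]+c*L[:,0]-s*L[:,1], p[1]+s*L[:,0]+c*L[:,1], L[:,2]]
def fit(obs,p0):
    f=lambda p: np.concatenate([(proj(n,place(p,L))-uv).ravel() for n,L,uv in obs])
    s=least_squares(f,p0,loss="soft_l1"); return s.x,f(s.x).reshape(-1,2)
E
python3 - <<'E'
from fit import *
np.set_printoptions(precision=4,suppress=True)
def run(name,t,s,p0):
    o=[("top",t[0],t[1]),("side",s[0],s[1])]
    for k in([o[0]],[o[1]],o):
        x,e=fit(k,p0); print(name,x,"rms",np.sqrt((e**2).mean()))
    print(e.round(1).tolist())
    return x
z=.04
T=[[.035,.015,z],[.035,-.015,z],[-.035,-.015,z],[-.035,.015,z],[.017,0,.062]]
tp=uncrop([(237,222),(300,228),(290,361),(222,356),(256,246)],6,(200,140))
S=[[-.035,.015,z],[.035,.015,z],[.035,-.015,z],[-.035,-.015,z],[-.035,-.015,0],[.035,-.015,0],[.017,0,.062]]
k=800/140
sp=uncrop([(395,118),(499,113),(500,143),(400,152),(404,188),(499,182),(473,103)],k,(240,130))
c=run("carrier",(T,tp),(S,sp),[.5,.1,0])
z=.012
T=[[.11,.045,z],[.11,-.045,z],[-.11,-.045,z],[-.11,.045,z],[.036,0,.036]]
tp=uncrop([(186,80),(358,66),(408,487),(228,502),(287,178)],6,(295,140))[:4]
S=[[-.11,.045,z],[-.11,-.045,z],[.11,-.045,z],[.11,.045,z]]
sp=uncrop([(378,463),(418,568),(750,488),(708,392)],k,(240,130))
j=run("jig",(T[:4],tp),(S,sp),[.5,-.1,0])
E
```

```text
carrier [0.5106 0.2566 0.1042] rms 0.4586706582096125
carrier [0.5104 0.257  0.0543] rms 0.3548449841802691
carrier [0.5104 0.2567 0.0877] rms 0.4260450766580777
[[0.3, -0.3], [0.1, -0.7], [-0.9, 0.5], [0.1, 0.7], [0.0, 0.0], [0.1, 0.3], [-0.5, -0.3], [0.5, -0.4], [0.2, -0.4], [-0.5, 0.7], [0.4, 0.2], [0.1, 0.2]]
jig [ 0.5678 -0.0314  0.2429] rms 0.4441287252843144
jig [ 0.5694 -0.0327  0.2426] rms 0.5582022779320233
jig [ 0.5685 -0.0318  0.2429] rms 0.5360328287794133
[[-0.2, -0.6], [0.5, -0.8], [0.5, 0.1], [-0.1, 0.4], [-0.5, -0.5], [-0.5, 0.1], [0.9, 0.4], [-0.6, -0.9]]
```

The fits agree between views to about 1.5 mm. Next is the grasp.

```bash
cat >> fit.py <<'E'
def R(yaw):
    x=np.array([0,0,-1.]); z=np.array([-np.sin(yaw),np.cos(yaw),0]); return np.c_[x,np.cross(z,x),z]
CAR=np.array([.5104,.2567,.0877]); JIG=np.array([.5685,-.0318,.2429])
def jig(x,y=0): return place(JIG,[[x,y,0]])[0,:2]
def st(r):
    o=r.observe(); print("t",round(o["clock"],2),"tcp",o["tcp_pos"].round(4),"F",o["wrist_force"].round(1),"T",o["wrist_torque"].round(2),"w",round(o["gripper_width"],3)); return o
E
python3 - <<'E'
from fit import *; from plant import r
import cv2
r.set_gripper(0.72)
r.goto([*CAR[:2],.15],R(CAR[2])); st(r)
r.move_linear([*CAR[:2],.010],vel=.08); st(r)
p,d=imaging.grab_frame("side"); cv2.imwrite("pics/s1.png",cv2.resize(p[110:215,240:380],(800,600),interpolation=cv2.INTER_CUBIC))
p,d=imaging.grab_frame("top"); cv2.imwrite("pics/t1.png",p)
E
```

```text
t 2.11 tcp [0.51   0.2574 0.1502] F [0.1 0.2 0.1] T [0.03 0.04 0.01] w 0.718
t 4.01 tcp [0.5107 0.2568 0.0104] F [0.4 0.2 0.5] T [-0.03 -0.02  0.02] w 0.72
```

View pics/s1.png

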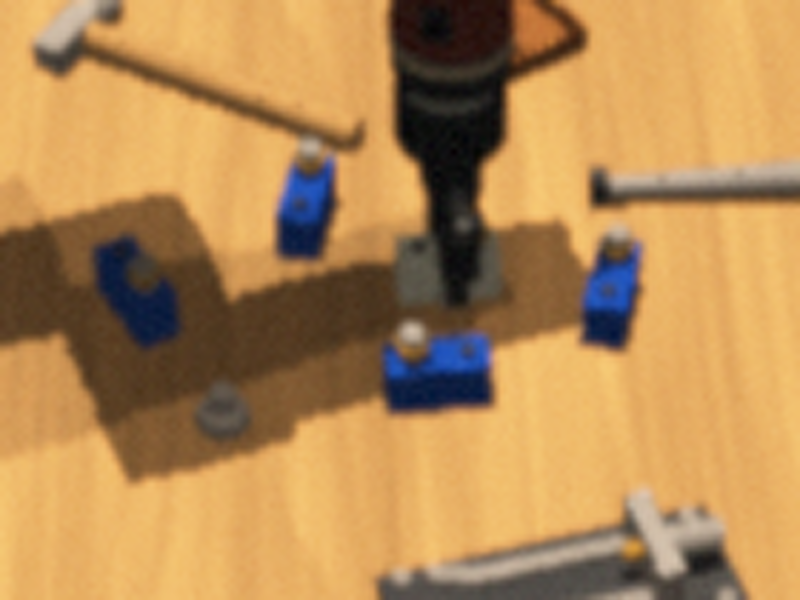

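View pics/t1.png

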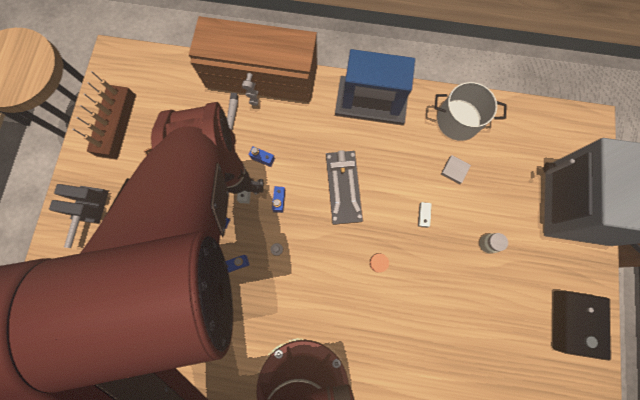

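The near finger stands at the middle of the carrier's near face (side crop about (455,280)), and it is clear of the blue block. I'll grip and lift.

Run:
```python
from fit import *; from plant import r
import cv2
r.set_gripper(0.0,90); st(r)
r.move_linear([*CAR[:2],.12],vel=.1); st(r)
p,d=imaging.grab_frame("side"); cv2.imwrite("pics/s2.png",cv2.resize(p[90:195,240:380],(800,600),interpolation=cv2.INTER_CUBIC))
```

```text
t 4.5 tcp [0.5105 0.2569 0.0104] F [-1.1 -0.1  4.1] T [ 0.04  0.3  -0.03] w 0.33
t 5.75 tcp [0.51   0.2565 0.1193] F [ 0.1 -0.1 -2. ] T [ 0.01 -0.01 -0.04] w 0.339
```

View pics/s2.png

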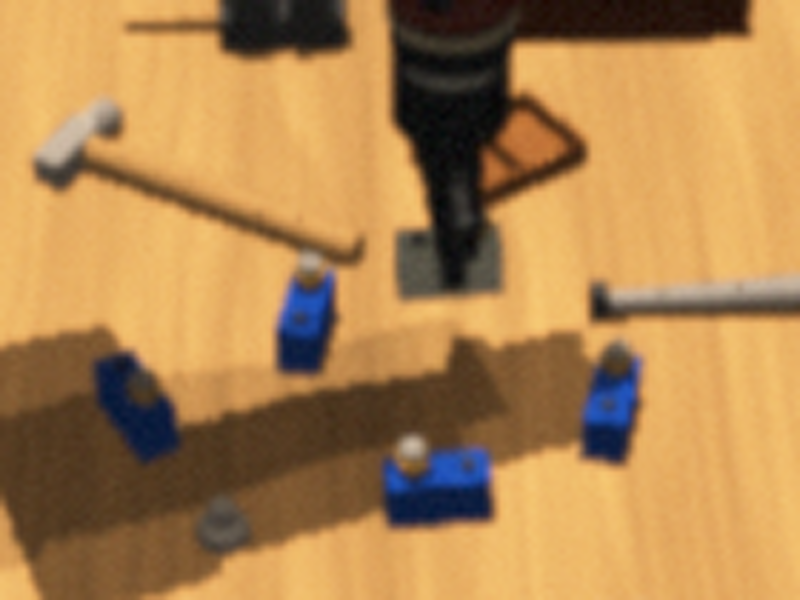

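Held and level. I'll carry it above the channel and check alignment.

Run:
```python
from fit import *; from plant import r
import cv2
r.goto([*jig(-.037),.12],R(JIG[2])); st(r)
r.move_linear([*jig(-.037),.045],vel=.1); st(r)
p,d=imaging.grab_frame("side"); cv2.imwrite("pics/s3.png",cv2.resize(p[150:255,270:410],(800,600),interpolation=cv2.INTER_CUBIC))
p,d=imaging.grab_frame("top"); cv2.imwrite("pics/t3.png",cv2.resize(p[140:240,295:395],(600,600),interpolation=cv2.INTER_CUBIC))
```

```text
t 6.94 tcp [ 0.5327 -0.0399  0.1199] F [-1.1  0.7 -2.2] T [-0.01  0.04 -0.03] w 0.34
t 7.84 tcp [ 0.5331 -0.0407  0.0455] F [ 0.8 -0.2 -2.7] T [0.01 0.04 0.06] w 0.338
```

View pics/s3.png

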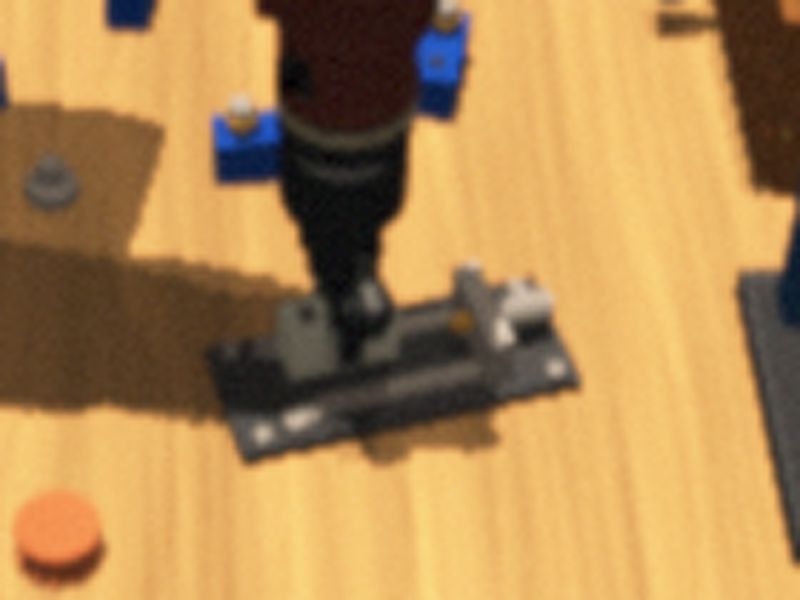

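View pics/t3.png

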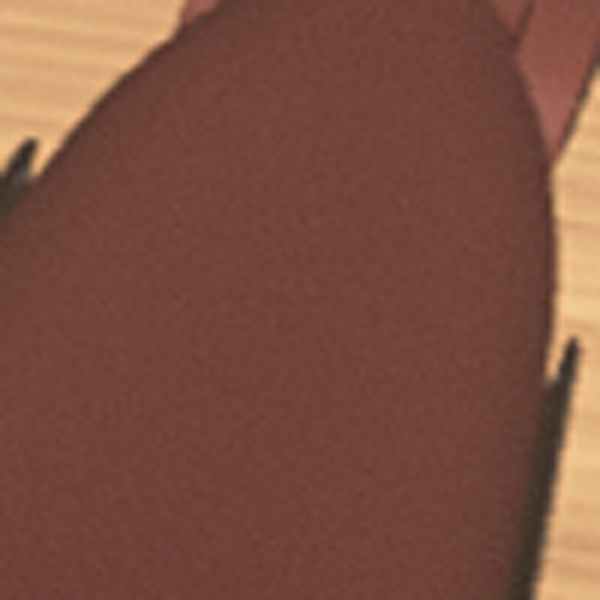

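The top view is covered by the arm. In the side view the carrier is level, tail near (285,340), with its bottom edge between the fence lines. I'll lower in small steps and watch the wrist force.

Run:
```python
from fit import *; from plant import r
import cv2
for z in (.032,.028,.026,.0245,.0235,.0225,.0218):
    r.move_linear([*jig(-.037),z],vel=.03); r.pause(.1); o=st(r)
    if o["wrist_force"][2]>2 : break
p,d=imaging.grab_frame("side"); cv2.imwrite("pics/s4.png",cv2.resize(p[150:255,270:410],(800,600),interpolation=cv2.INTER_CUBIC))
```

```text
t 8.62 tcp [ 0.5327 -0.0407  0.0321] F [-0.2 -0.4 -2.4] T [-0.01  0.04  0.03] w 0.336
t 9.01 tcp [ 0.5326 -0.0407  0.028 ] F [-0.2  0.4 -2.1] T [-0.03 -0.    0.06] w 0.339
t 9.36 tcp [ 0.5326 -0.0407  0.026 ] F [ 0.6 -0.1 -2.3] T [ 0.02 -0.01 -0.05] w 0.335
t 9.71 tcp [ 0.5326 -0.0407  0.0245] F [ 0.3 -0.1 -2.5] T [ 0.08 -0.06  0.02] w 0.335
t 10.06 tcp [ 0.5326 -0.0407  0.0235] F [ 0.1  0.6 -2.4] T [-0.03 -0.   -0.02] w 0.335
t 10.41 tcp [ 0.5325 -0.0407  0.0225] F [ 0.3 -1.1 -3. ] T [ 0.02 -0.01 -0.01] w 0.337
t 10.76 tcp [ 0.5326 -0.0407  0.0224] F [-3.7 -0.4  6.6] T [0.1  0.59 0.01] w 0.335
```

View pics/s4.png

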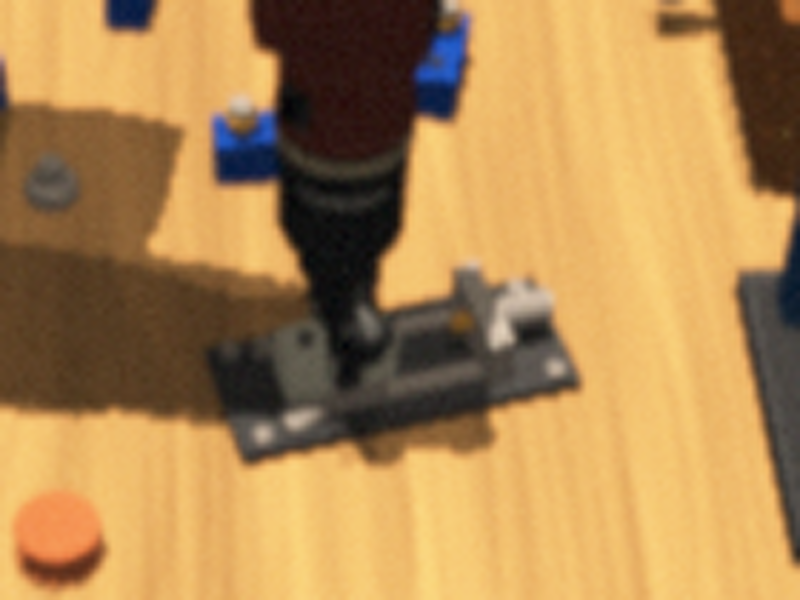

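Floor contact came at the predicted height, with no sideways force. I'll ease the down-press and slide in small steps, watching the axial and lateral forces in the jig frame.

```bash
cat >> fit.py <<'E'
def JF(r,n=5):
    F=[]
    for _ in range(n):
        r.pause(.03); o=r.observe(); F.append([*o["wrist_force"],*o["wrist_torque"]])
    F=np.mean(F,0); c,s=np.cos(JIG[2]),np.sin(JIG[2])
    d=o["tcp_pos"][:2]-JIG[:2]
    a=np.array([c*F[0]+s*F[1],-s*F[0]+c*F[1],F[2]])
    print("t %.2f jigx %.2f jigy %.2f z %.2f mm | Fx %.1f Fy %.1f Fz %.1f | T"%(o["clock"],1e3*(c*d[0]+s*d[1]),1e3*(-s*d[0]+c*d[1]),1e3*o["tcp_pos"][2],*a),F[3:].round(2))
    return a
E
python3 - <<'E'
from fit import *; from plant import r
Z=.0221
r.move_linear([*jig(-.037),Z],vel=.03); JF(r)
for x in (-.030,-.020,-.010,-.004,0,.003,.006,.008,.010):
    r.move_linear([*jig(x),Z],vel=.03); a=JF(r)
    if a[0]<-14 or abs(a[1])>8: print("stop");break
E
```

```text
t 11.22 jigx -36.93 jigy -0.04 z 22.41 mm | Fx -2.2 Fy 0.5 Fz 6.3 | T [0.08 0.48 0.02]
t 11.78 jigx -30.47 jigy -0.12 z 22.40 mm | Fx -4.5 Fy 0.6 Fz 7.9 | T [-0.11  0.84 -0.05]
t 12.43 jigx -20.28 jigy -0.15 z 22.42 mm | Fx -4.0 Fy 0.2 Fz 7.6 | T [-0.13  0.75 -0.02]
t 13.07 jigx -10.30 jigy -0.14 z 22.41 mm | Fx -4.0 Fy 0.3 Fz 6.9 | T [-0.13  0.71 -0.01]
t 13.59 jigx -4.38 jigy -0.16 z 22.42 mm | Fx -4.1 Fy 0.0 Fz 7.0 | T [-0.16  0.77 -0.02]
t 14.04 jigx -0.60 jigy -0.12 z 22.43 mm | Fx -5.2 Fy 0.2 Fz 8.0 | T [-0.21  0.95 -0.02]
t 14.46 jigx 1.81 jigy -0.14 z 22.42 mm | Fx -8.1 Fy -0.2 Fz 10.3 | T [-0.33  1.38 -0.  ]
t 14.88 jigx 3.26 jigy -0.08 z 22.40 mm | Fx -14.0 Fy -0.2 Fz 16.3 | T [-0.73  2.51 -0.02]
stop
```

Friction rises because the push also bears down (Fz 16 N). I'll raise the commanded height and keep Fz light as I go.

Run:
```python
from fit import *; from plant import r
import cv2
Z=.0221
for k in range(5):
    Z+=.0004
    r.move_linear([*jig(.006),Z],vel=.03); a=JF(r,3)
    if a[2]<6: break
print(Z)
p,d=imaging.grab_frame("side"); cv2.imwrite("pics/s5.png",cv2.resize(p[150:255,270:410],(800,600),interpolation=cv2.INTER_CUBIC))
```

```text
t 15.22 jigx 3.89 jigy -0.01 z 22.44 mm | Fx -9.7 Fy -0.5 Fz 9.1 | T [-0.54  1.74 -0.03]
t 15.57 jigx 4.45 jigy 0.00 z 22.49 mm | Fx -6.7 Fy -1.1 Fz 2.8 | T [-0.49  1.18 -0.01]
0.022900000000000004
```

View pics/s5.png

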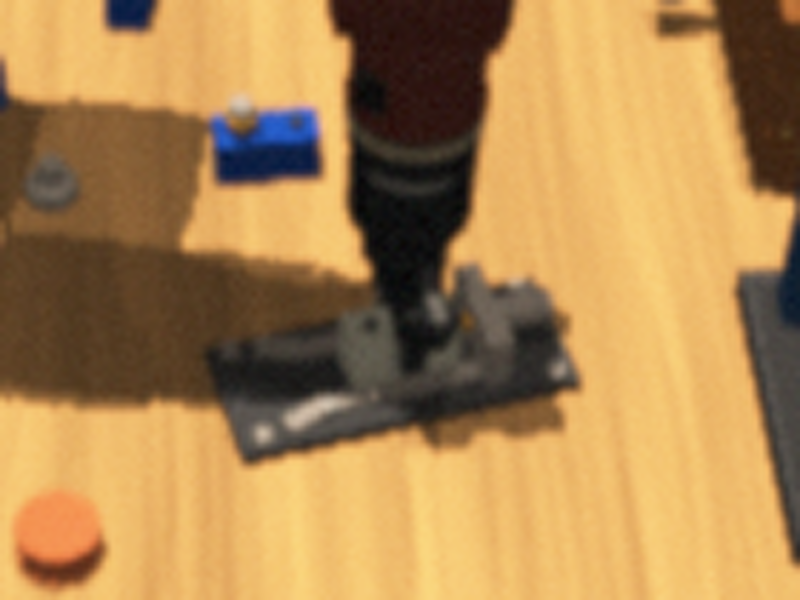

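The carrier sits flat in the channel with its nose on the plunger (brass visible near (465,320)). I'll carry on with Fz feedback.

Run:
```python
from fit import *; from plant import r
Z=.0229; x=.006
for k in range(16):
    x+=.001
    r.move_linear([*jig(x),Z],vel=.03); a=JF(r,3)
    Z+=np.clip((a[2]-3)*.00006,-.0003,.0005)
    if a[0]<-16 or abs(a[1])>8: print("stop");break
print(x,Z)
```

```text
t 15.97 jigx 5.24 jigy 0.02 z 22.50 mm | Fx -7.4 Fy -1.2 Fz 4.2 | T [-0.58  1.33 -0.05]
t 16.32 jigx 6.30 jigy 0.03 z 22.48 mm | Fx -7.3 Fy -0.8 Fz 3.2 | T [-0.53  1.26 -0.05]
t 16.68 jigx 7.14 jigy -0.00 z 22.50 mm | Fx -8.1 Fy -1.3 Fz 3.5 | T [-0.6   1.35 -0.05]
t 17.02 jigx 8.09 jigy 0.01 z 22.52 mm | Fx -7.3 Fy -1.3 Fz 3.2 | T [-0.59  1.37 -0.05]
t 17.38 jigx 8.97 jigy 0.01 z 22.52 mm | Fx -8.6 Fy -1.1 Fz 3.5 | T [-0.63  1.48 -0.06]
t 17.73 jigx 9.92 jigy -0.01 z 22.54 mm | Fx -8.2 Fy -1.2 Fz 3.5 | T [-0.7   1.5  -0.02]
t 18.07 jigx 10.82 jigy 0.03 z 22.53 mm | Fx -8.7 Fy -1.2 Fz 3.2 | T [-0.69  1.56 -0.04]
t 18.43 jigx 11.69 jigy 0.00 z 22.52 mm | Fx -8.9 Fy -1.0 Fz 4.0 | T [-0.73  1.61 -0.06]
t 18.77 jigx 12.72 jigy 0.02 z 22.55 mm | Fx -9.0 Fy -1.5 Fz 3.3 | T [-0.71  1.56 -0.05]
t 19.12 jigx 13.55 jigy 0.00 z 22.52 mm | Fx -9.2 Fy -1.4 Fz 3.7 | T [-0.79  1.68 -0.06]
t 19.48 jigx 14.52 jigy 0.02 z 22.53 mm | Fx -8.8 Fy -1.4 Fz 3.4 | T [-0.8   1.71 -0.04]
t 19.82 jigx 15.33 jigy 0.01 z 22.57 mm | Fx -10.8 Fy -1.3 Fz 4.3 | T [-0.83  1.83 -0.08]
t 20.18 jigx 15.32 jigy 0.06 z 22.53 mm | Fx -14.3 Fy -2.5 Fz 7.2 | T [-1.09  2.44 -0.07]
t 20.52 jigx 15.30 jigy 0.08 z 22.54 mm | Fx -17.8 Fy -3.1 Fz 7.5 | T [-1.34  2.98 -0.08]
stop
0.02000000000000001 0.023852276134140513
```

The stop was reached: position stalled at 15.3 mm while the force climbed. I'll firm it up a little and check that it holds steady.

Run:
```python
from fit import *; from plant import r
import cv2
r.move_linear([*jig(.021),.0240],vel=.02); JF(r)
r.pause(1.0); a=JF(r)
r.pause(.5); a=JF(r); st(r)
p,d=imaging.grab_frame("side"); cv2.imwrite("pics/s6.png",cv2.resize(p[150:255,270:410],(800,600),interpolation=cv2.INTER_CUBIC))
```

```text
t 20.94 jigx 15.32 jigy 0.10 z 22.58 mm | Fx -20.3 Fy -3.7 Fz 7.0 | T [-1.65  3.37 -0.11]
t 22.11 jigx 15.31 jigy 0.11 z 22.59 mm | Fx -19.9 Fy -3.7 Fz 7.0 | T [-1.63  3.39 -0.11]
t 22.77 jigx 15.29 jigy 0.10 z 22.56 mm | Fx -20.0 Fy -3.7 Fz 6.9 | T [-1.62  3.36 -0.15]
t 22.77 tcp [ 0.5833 -0.028   0.0226] F [-18.2  -8.8   6.6] T [-1.66  3.39 -0.16] w 0.335
```

View pics/s6.png

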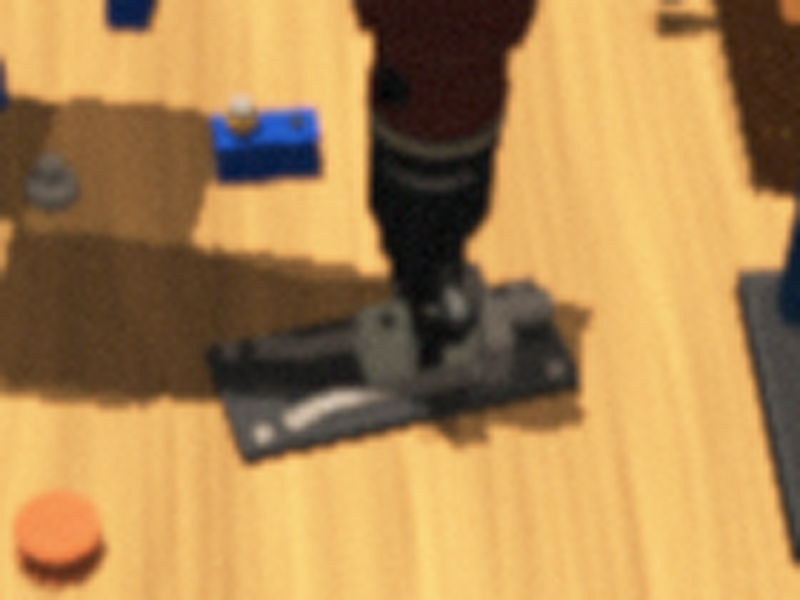

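The nose is against the stop wall (no brass showing, nose edge near (485,345)), the carrier is level, and the 20 N push is steady. Handing in.

Run:
```python
from plant import r
print(r.hand_in())
```

```text
the job is handed in; nothing more can be done
None
```

I gripped the silver ring carrier across its width and set it on the channel floor clear of the plunger. I then slid it in until the nose met the stop, and handed the job in at about 23 s with the arm still gripping and pushing.

- **Stop contact:** travel stalled at jig x = 15.3 mm, where I expected about 15 mm. The push then rose to 20 N along the channel and held steady for about 1.8 s, with 7 N down and 4 N sideways. The plunger and stop forces are inferred from the wrist force, not measured directly.
- **Final view:** the last side picture shows the nose at the stop, no plunger showing, and the carrier level in the channel. The top camera was blocked by the arm once it was over the jig, so I judged alignment from the side view, tool position and wrist forces.
- **Slide:** partway in, the push also pressed the carrier down (Fz reached 16 N and friction rose). I raised the commanded height, and after that Fz stayed at 3 to 7.5 N.
- **Carrier angle:** the two views disagreed slightly before the grasp (0.10 rad from the top, 0.05 rad from the side). I used 0.088 rad, and the carrier went in between the fences without catching.
- **Bystanders:** nothing visible in the side pictures moved, but I did not check each item's position afterwards.

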